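# Roll the pasted cover flat

## Task

The cover sheet on the gluing board has just been pasted: press it flat by rolling the wooden roller over it towards the two upright pegs, with your fingertips pushing on the top of the roller, and let it come to rest exactly in line between the two pegs. Only push on its top: do not grip it, lift it or shove it from behind, and leave everything else where it is. Take your hand away when it lies still.

Things in the scene. Friction and masses are not known exactly. Their poses are not given: they have to be found in the camera images.
- board: Fixed plywood gluing board, 240 x 380 mm, 18 mm thick; origin at the centre of its underside (table level), z up. Its y axis is its long side, along which the roller rolls (either way). Two low battens (10 x 10 mm, 300 mm long) run along y on it, inner faces at x = -69 and +69 mm: they guide the roller's ends with 4 mm to spare each side. A flat brown paper cover lies in the middle.
- roller: Loose wooden cylinder, 60 mm in diameter, 130 mm long, 0.2 to 0.35 kg, lying across the board between the battens. Origin mid-axis, 48 mm above the table; top line at 78 mm. Its x axis runs along the cylinder; y and z turn as it rolls. It starts 70 to 120 mm from the pegs' line, on either side. It has some rolling resistance: it stays where it is left at rest, so several strokes are fine.
- pegs: Fixed pair of upright wooden pegs, 16 mm thick, 45 mm high, on dark 26 mm square feet on the board outside the battens. Origin on the board's upper face (18 mm above the table), midway between them; x axis from peg to peg (pegs at x = -97 and +97 mm), y axis the way the roller travels. The roller passes between them; in place, its axis lies above the line between them.
- weight: Bystander: small brass weight, 36 mm wide, 42 mm high, standing on one end of the board. Origin at its underside.
- spool: Bystander: small wooden thread spool, 36 mm wide, 42 mm high, standing on the board's other end. Origin at its underside.
- paste_jar: Bystander: closed glass jar, 64 mm wide, 80 mm high, on the table beyond the board. Origin at its underside.
- clay_cup: Bystander: clay cup, 66 mm wide, 70 mm high, on the table beyond the board. Origin at its underside.
- paste_brush: Bystander: brush, 170 mm long, lying on the table beside the board.
- creaser: Bystander: white flat creasing stick, 150 x 22 x 8 mm, lying on the table beside the board.
Not all that is in view belongs to the job. Of the things shaped like the roller, the wooden one is meant.

How it is judged:
By the outcome, as a careful person would: the job done as asked, in the order asked, and still so for the second after the job is handed in, with the robot touching nothing.
It also fails if it takes over 61 s, if anything falls off the work surface, if the arm or the gripper's body presses on something with over 40 N, if the wrist force passes 120 N, or if a joint passes its speed limit or range.

## Robot

A 7-joint arm with a two-finger parallel gripper is mounted at the origin on the work surface. World frame = base frame: x ahead of the robot, y to its left, z up, the work surface at z = 0. Lengths are in m, angles in rad, forces in N, time in s.
With the tool pointing down it reaches from about 0.425 to 0.8 m from the base axis. Payload 8.3 kg.
Tool frame: the origin (TCP) lies midway between the tips of the shut fingers; the grasp point (between the pads) lies manip.grip_depth behind it (manip.grip_depth is the distance from the TCP to the grasp point, in m); x points along the fingers, z is the direction in which the jaws open and shut, and the axes are right-handed (so a half turn about x gives the same grasp; the last joint's range is limited). The gripper opens to 85 mm and grips with 20 to 120 N. Pads are 22 mm wide; open, the fingers measure 114 mm over their backs; the gripper's body (76 mm by 85 mm) begins 54 mm behind the grasp point. The pads swing forward as they close: fully open they stand 13 mm farther back than shut.
Start: joints at [1.085, 0.383, 0.016, 1.37, -0.006, 1.388, -0.046], TCP at [0.256, -0.57, 0.231] pointing down, gripper open.
Joint ranges: [-2.95, 2.95], [-0.25, 2.06], [-1.52, 1.56], [0.18, 2.33], [-1.44, 4.58], [0.02, 2.06], [-3.01, 3.01]. Speed limits (rad/s): [2.39, 2.39, 3.01, 3.01, 3.14, 3.14, 3.14].

## Interface

Orientations are given as a unit quaternion [w, x, y, z].
In Python, from workcell import manip gives the robot as it stands. Calls block until the motion is done:
- manip.movep(position, orientation): joint-space move of the TCP to a pose.
- manip.movel(position, frame=None, velocity=0.15, force_limit=None): straight line of the TCP; frame=None keeps the orientation; velocity is the mean speed in m/s. With force_limit (N) it stops when the force on the tool has changed by that much, and returns True; else False.
- manip.move_j(angles): joint-space move.
- manip.ungrasp() and manip.grasp(f_grip=None): open the fingers fully, or close them until they stop; f_grip is the grip in N (None keeps the last).
- manip.pause(seconds).
- manip.ik(position, orientation): joint angles nearest the present ones, or None.
- manip.capture(name): name is "side" or "top" or "wrist"; returns (picture, depth): 480x640x3 uint8, red, green, blue; 480x640 float32, m along the optical axis (not along the pixel's ray), 0 where there is no reading.
- manip.calibration(name): a dict with "fx", "fy", "cx", "cy" (pixels), "rvec" (rotation vector, rad) and "tvec" (3), from world to camera coordinates, as OpenCV has them. Camera axes: x right, y down, z forward; pixel columns grow to the right and rows downward; lengths in m; the calibration is good to about 2 mm. A picture is of the moment at which its call begins: read the wrist's pose just before it. calibration takes no time and is no camera call; for the wrist camera it gives the pose at the moment of the call.
A pose or a line that the arm cannot do raises manip.MotionError and nothing moves.
- manip.finish_job(): hands the job in, once; it reports no verdict.
Readings, each from a call of its own:
- manip.current_clock(): time.
- manip.current_joint_positions(): joint angles.
- manip.current_joint_velocities(): joint speeds.
- manip.current_joint_efforts(): joint torques, N m.
- manip.current_tcp_pos(): TCP position.
- manip.current_tcp_rot(): TCP orientation.
- manip.current_wrist_force(): force on the tool from outside, world axes, zero at the start.
- manip.current_torque(): the same for the moment, N m.
- manip.current_opening(): finger opening in m.
Only numpy, scipy, OpenCV 4.12 (cv2) and the standard library are available. Lean on these libraries where they do the work, as an engineer would, in place of code of your own. Each camera call takes 0.05 s, during which the arm holds its last target.

## Working session

There is one attempt and no reset: what is moved stays moved. The work goes in short steps, each a Python script; the robot and the scene stay as the last script left them, time stands still between calls to the robot, and variables do not carry over. Pictures are saved under pics/ and viewed, and the job is handed in when it is done.

```bash
ls; mkdir -p pics; python3 - <<'E'
from workcell import manip
import cv2,numpy as np
for n in ["top","side"]:
    p,d=manip.capture(n); cv2.imwrite(f"pics/{n}0.png",p[:,:,::-1]); np.save(f"{n}_d0.npy",d)
    c=manip.calibration(n); print(n,{k:np.round(v,4).tolist() for k,v in c.items()})
print(manip.current_clock(),manip.current_tcp_pos(),manip.current_tcp_rot(),manip.grip_depth,manip.current_opening())
E
```

```text
pics
top {'fx': 518.3406, 'fy': 518.3406, 'cx': 315.0912, 'cy': 231.1633, 'rvec': [2.1445, -2.1054, 0.1526], 'tvec': [0.0167, 0.5592, 1.0081]}
side {'fx': 495.512, 'fy': 495.512, 'cx': 323.7683, 'cy': 239.6169, 'rvec': [0.3498, -2.6246, 1.4611], 'tvec': [0.5609, 0.1225, 0.8262]}
0.1 [ 0.2562893  -0.56953102  0.23035894] [ 0.5932541   0.38426563  0.5943379  -0.38360391] 0.0187 0.08542531503783142
```

View pics/top0.png

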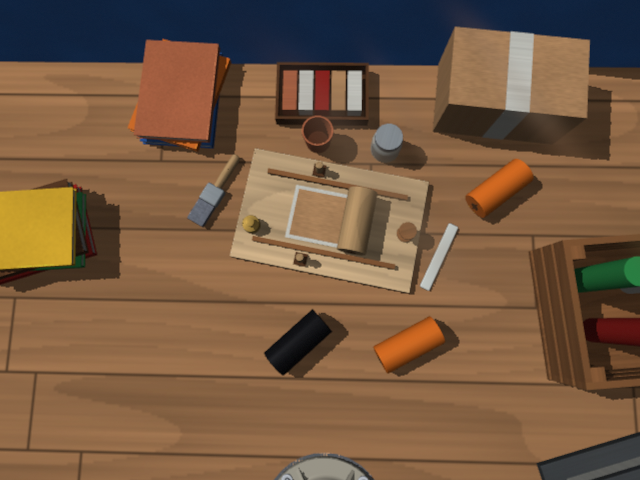

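View pics/side0.png

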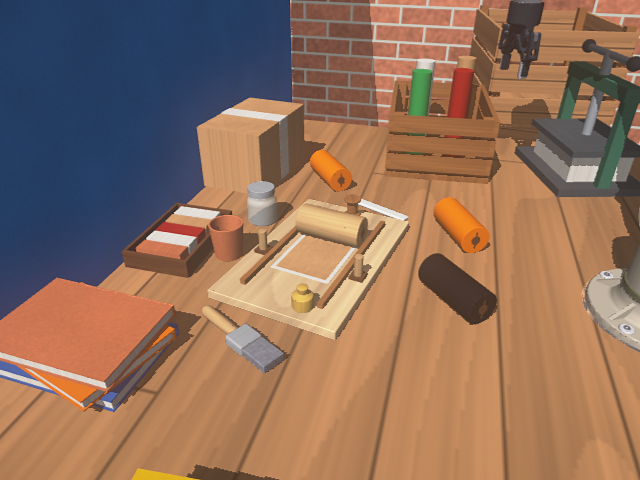

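The wooden roller is at about (357,220) in the top view. Candidates that look like it are orange cylinders at (500,188) and (410,344), and a black one at (298,342). All three lie on the table, while the wooden one lies on the board between the battens, so I choose that one. The pegs are at (320,170) and (301,259), the brass weight at (252,224) and the spool at (407,232). Next is a close crop and measurement.

```bash
cat > h.py <<'E'
import numpy as np,cv2
from workcell import manip
def cam(n,c=None):
    c=c or manip.calibration(n); R=cv2.Rodrigues(np.array(c['rvec'],float))[0]; t=np.array(c['tvec'],float).ravel()
    K=np.array([[c['fx'],0,c['cx']],[0,c['fy'],c['cy']],[0,0,1.]]); return K,R,t
def ray(n,uv,z,c=None):
    K,R,t=cam(n,c); d=R.T@np.linalg.inv(K)@np.array([*uv,1.]); o=-R.T@t
    return o+d*(z-o[2])/d[2]
def proj(n,P,c=None):
    K,R,t=cam(n,c); q=K@(R@np.array(P)+t); return q[:2]/q[2]
def cloud(n,d,c=None):
    K,R,t=cam(n,c); v,u=np.mgrid[:480,:640]
    P=np.stack([(u-K[0,2])/K[0,0]*d,(v-K[1,2])/K[1,1]*d,d],-1); return (P-t)@R
E
python3 - <<'E'
from h import *
im=cv2.imread("pics/top0.png"); d=np.load("top_d0.npy")
cv2.imwrite("pics/top0c.png",cv2.resize(im[140:300,220:440],None,fx=3.6,fy=3.6,interpolation=cv2.INTER_CUBIC))
im=cv2.imread("pics/side0.png")
cv2.imwrite("pics/side0c.png",cv2.resize(im[180:345,200:420],None,fx=3.6,fy=3.6,interpolation=cv2.INTER_CUBIC))
P=cloud("top",d)
for uv in [(320,165),(301,256),(357,220),(250,170),(252,220),(407,230),(320,215),(200,300)]: print(uv,P[uv[1],uv[0]].round(4))
E
```

```text
(320, 165) [0.6941 0.0194 0.0609]
(301, 256) [0.5054 0.0535 0.0649]
(357, 220) [ 0.5774 -0.0562  0.0775]
(250, 170) [0.695  0.1702 0.0139]
(252, 220) [0.5778 0.155  0.0577]
(407, 230) [ 0.5621 -0.1573  0.0595]
(320, 215) [0.5979 0.018  0.0196]
(200, 300) [ 0.4169  0.2663 -0.0028]
```

View pics/top0c.png

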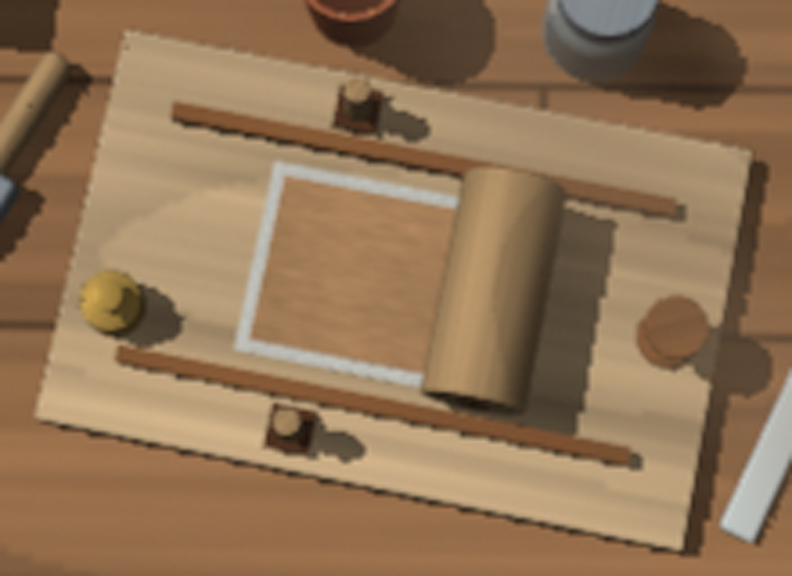

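View pics/side0c.png

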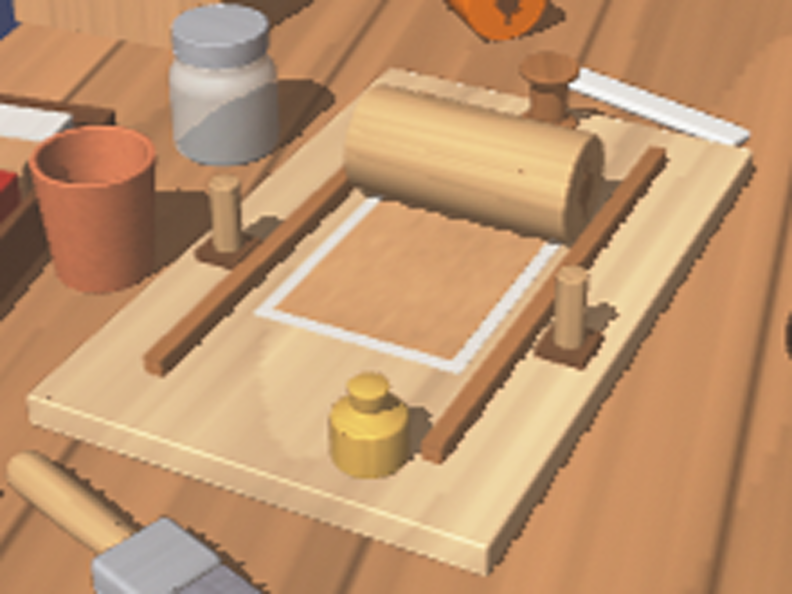

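The crop shows a plain wooden cylinder lying between the battens, top crop about (495,285), with the pegs ahead of it at (359,91) and (289,424).

```bash
cat >> h.py <<'E'
from scipy.optimize import least_squares
def pegs_from(n,im,d):
    """peg tops: depth cloud points with z in .055-.07 near the expected spots"""
    P=cloud(n,d); out=[]
    for g in [(0.6941,0.0194),(0.5054,0.0535)]:
        m=(np.hypot(P[...,0]-g[0],P[...,1]-g[1])<0.018)&(abs(P[...,2]-0.063)<0.006)
        v,u=np.nonzero(m); out.append(((u.mean(),v.mean()),ray(n,(u.mean(),v.mean()),0.063),m.sum()))
    return out
def roller_from(n,d,A,B,side=None):
    """fit horizontal cylinder r=.03 to cloud points inside the channel. returns mid-line offset & yaw in pegs frame"""
    P=cloud(n,d); M=(A+B)/2; ex=(B-A)[:2]/np.linalg.norm((B-A)[:2]); ey=np.array([-ex[1],ex[0]])
    q=P[...,:2]-M[:2]; X=q@ex; Y=q@ey; Z=P[...,2]
    m=(abs(X)<0.055)&(abs(Y)<0.15)&(Z>0.045)&(Z<0.085)&(d>0)
    x,y,z=X[m],Y[m],Z[m]; y0=np.median(y); k=abs(y-y0)<0.045; x,y,z=x[k],y[k],z[k]
    f=lambda p:np.hypot((y-p[0]-p[1]*x)/np.hypot(1,p[1]),z-p[2])-0.03
    r=least_squares(f,[y0,0,0.048],loss='soft_l1',f_scale=0.002)
    xx=X[(abs(Y-y0)<0.02)&(Z>0.06)&(abs(X)<.08)]
    return r.x,len(x),np.sqrt(np.mean(r.fun**2)),(xx.min(),xx.max()),ex,ey
E
python3 - <<'E'
from h import *
for n in ["top","side"]:
    im=cv2.imread(f"pics/{n}0.png"); d=np.load(f"{n}_d0.npy"); pg=pegs_from(n,im,d)
    for p in pg: print(n,np.round(p[0],1),p[1].round(4),p[2])
    A,B=pg[1][1],pg[0][1]; print("dist",np.linalg.norm(A-B), "M",(A+B)/2)
    r=roller_from(n,d,A,B); print(np.round(r[0],4),r[1],r[2],np.round(r[3],4),r[4],r[5])
E
```

```text
top [319.  164.9] [0.6936 0.0215 0.063 ] 44
top [299.5 257.1] [0.5034 0.0566 0.063 ] 48
dist 0.19344741672374746 M [0.59847951 0.03904681 0.063     ]
[-0.0988 -0.0033  0.0465] 1588 0.0014921558573162117 [-0.0648  0.0658] [ 0.98333432 -0.18180652] [0.18180652 0.98333432]
side [261.5 231.4] [0.6922 0.0298 0.063 ] 47
side [358.2 256.8] [0.5031 0.0642 0.063 ] 54
dist 0.19216748628087493 M [0.59766877 0.04697988 0.063     ]
[-0.1048 -0.0046  0.0471] 1317 0.0013857589869955928 [-0.0636  0.0686] [ 0.98389514 -0.17874663] [0.17874663 0.98389514]
```

```bash
python3 - <<'E'
from h import *
P=cloud("top",np.load("top_d0.npy")); d=np.load("top_d0.npy")
m=(d>0)&(P[...,2]>0.05)&(P[...,1]<-0.25)
for y0 in np.arange(-0.7,-0.25,0.05):
    for x0 in np.arange(0.1,0.9,0.1):
        k=m&(abs(P[...,1]-y0-.025)<.025)&(abs(P[...,0]-x0-.05)<.05)
        if k.sum()>20: print(round(x0,2),round(y0,2),k.sum(),np.percentile(P[...,2][k],98).round(3))
from scipy.spatial.transform import Rotation as Ro
q=manip.current_tcp_rot(); print(Ro.from_quat(np.r_[q[1:],q[0]]).as_matrix().round(2))
ey=np.array([.1803,.9836,0]); 
for s in (1,-1):
    z=s*ey; x=np.array([0,0,-1.]); R=np.c_[x,np.cross(z,x),z]; qq=Ro.from_matrix(R).as_quat(); qq=np.r_[qq[3],qq[:3]]
    for p in [(.256,-.57,.40),(.54,-0.08,.3),(.57,-0.03,.25),(.6,.06,.08)]: 
        j=manip.ik(p,qq if p[0]>.3 else q); print(s,qq.round(4),p,None if j is None else np.round(j,2))
E
```

```text
0.1 -0.6 62 0.108
0.2 -0.6 97 0.121
0.5 -0.6 126 0.16
0.1 -0.55 303 0.11
0.2 -0.55 345 0.162
0.3 -0.55 1240 0.204
0.5 -0.55 322 0.162
0.1 -0.5 49 0.107
0.2 -0.5 379 0.162
0.3 -0.5 150 0.162
0.4 -0.5 1763 0.253
0.5 -0.5 291 0.162
0.7 -0.5 643 0.151
0.8 -0.5 1062 0.152
0.2 -0.45 479 0.161
0.3 -0.45 1867 0.161
0.4 -0.45 1816 0.161
0.5 -0.45 725 0.161
0.6 -0.45 64 0.062
0.7 -0.45 909 0.152
0.8 -0.45 1283 0.152
0.6 -0.4 528 0.061
0.7 -0.4 872 0.152
0.8 -0.4 1283 0.153
0.6 -0.35 580 0.062
0.7 -0.35 769 0.152
0.8 -0.35 1279 0.152
0.6 -0.3 36 0.058
0.7 -0.3 689 0.151
0.8 -0.3 1284 0.152
[[-0.    0.91  0.41]
 [ 0.    0.41 -0.91]
 [-1.   -0.   -0.  ]]
1 [ 0.5432 -0.4527  0.5432  0.4527] (0.256, -0.57, 0.4) [ 1.08  0.39  0.03  1.   -0.01  1.76 -0.04]
1 [ 0.5432 -0.4527  0.5432  0.4527] (0.54, -0.08, 0.3) [ 0.59  0.24 -0.62  1.45  0.14  1.5   1.37]
1 [ 0.5432 -0.4527  0.5432  0.4527] (0.57, -0.03, 0.25) [ 0.51  0.32 -0.65  1.47  0.2   1.41  1.24]
1 [ 0.5432 -0.4527  0.5432  0.4527] (0.6, 0.06, 0.08) [ 0.36  0.55 -0.69  1.6   0.38  1.13  0.96]
-1 [ 0.4527  0.5432  0.4527 -0.5432] (0.256, -0.57, 0.4) [ 1.08  0.39  0.03  1.   -0.01  1.76 -0.04]
-1 [ 0.4527  0.5432  0.4527 -0.5432] (0.54, -0.08, 0.3) [ 0.4   0.21 -0.38  1.45  0.08  1.49 -1.73]
-1 [ 0.4527  0.5432  0.4527 -0.5432] (0.57, -0.03, 0.25) [ 0.34  0.29 -0.43  1.48  0.12  1.4  -1.85]
-1 [ 0.4527  0.5432  0.4527 -0.5432] (0.6, 0.06, 0.08) [ 0.23  0.5  -0.51  1.61  0.27  1.1  -2.1 ]
```

```bash
python3 - <<'E'
from h import *
q1=[0.5432,-0.4527,0.5432,0.4527]
p0=manip.current_tcp_pos()
manip.movel([p0[0],p0[1],.40],velocity=.25)
manip.movep([.57,-.03,.36],q1)
manip.grasp(20)
c=manip.calibration("wrist"); p,d=manip.capture("wrist")
np.save("w1.npy",d); np.save("w1c.npy",c,allow_pickle=True); cv2.imwrite("pics/w1.png",p[:,:,::-1])
print(manip.current_clock(),manip.current_tcp_pos(),manip.current_opening(),manip.current_wrist_force())
E
```

```text
3.975 [ 0.57000937 -0.02998873  0.35999637] 0.000262632360992398 [ 0.50238623 -0.2874295  -0.78412453]
```

View pics/w1.png

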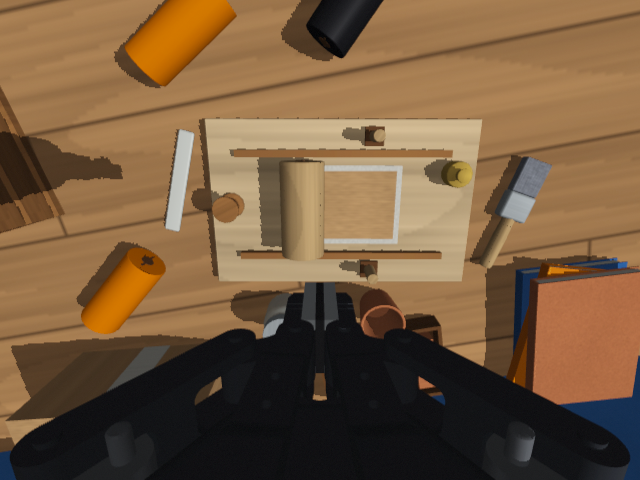

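The wrist view shows the roller at about (302,210), the peg feet at (375,136) and (369,268), and the fingertips (shut) at (320,300). I'll measure the feet and peg tops in both overhead views.

```bash
python3 - <<'E'
from h import *
wc=np.load("w1c.npy",allow_pickle=True).item()
for n,f,d,c in [("top","pics/top0.png","top_d0.npy",None),("wrist","pics/w1.png","w1.npy",wc)]:
    im=cv2.imread(f); d=np.load(d); P=cloud(n,d,c); h=cv2.cvtColor(im,cv2.COLOR_BGR2HSV)
    pts=[]
    for g in [(0.5035,0.0566),(0.6936,0.0215)]:
        near=(np.hypot(P[...,0]-g[0],P[...,1]-g[1])<0.03)
        top=near&(abs(P[...,2]-0.063)<0.003)
        v,u=np.nonzero(top); t=ray(n,(u.mean(),v.mean()),.063,c)
        # foot hull: dark pixels or any peg pixel
        m=(near&((h[...,2]<85)&(h[...,1]>110))).astype(np.uint8)
        cs=cv2.findContours(m,0,2)[0]; k=max(cs,key=cv2.contourArea); bx=cv2.minAreaRect(k)
        ft=ray(n,bx[0],.021,c)
        print(n,"top",u.mean().round(1),v.mean().round(1),len(u),t.round(4),"foot",np.round(bx[0],1),np.round(bx[1],1),ft.round(4), "z",np.median(P[...,2][m>0]).round(4))
        pts.append(t)
    A,B=pts; print(np.linalg.norm(A-B)); r=roller_from(n,d,A,B) if n=="top" else None
    # roller in world (channel about pegs mid)
    M=np.array([.5985,.039]); ex=np.array([.9834,-.1815]); ey=np.array([.1815,.9834])
    q=P[...,:2]-M; X=q@ex;Y=q@ey;Z=P[...,2]
    m=(abs(X)<.055)&(Y>-.15)&(Y<-.04)&(Z>.05)&(Z<.09)
    x,y,z=X[m],Y[m],Z[m]
    g=lambda p:np.hypot((y-p[0]-p[1]*x),z-p[2])-.03
    s=least_squares(g,[-.1,0,.048],loss='soft_l1',f_scale=.002); print("roller y,slope,z",s.x.round(4),m.sum(), "ztop",np.percentile(z,95))
    # battens and board reference: board z
    b=(abs(X)<.04)&(Y>-.02)&(Y<.03); print("paper z",np.median(Z[b]))
E
```

```text
top top 299.4 256.8 36 [0.504  0.0567 0.063 ] foot [300.3 259.2] [11.6 11.8] [0.5038 0.0569 0.021 ] z 0.0234
top top 319.1 165.0 30 [0.6935 0.0212 0.063 ] foot [319.4 170.6] [11.6 11.2] [0.6938 0.0211 0.021 ] z 0.0233
0.19284180509008428
roller y,slope,z [-0.0988 -0.0034  0.0465] 1573 ztop 0.07781108113224755
paper z 0.01717916828902677
wrist top 379.3 134.8 124 [0.5046 0.059  0.063 ] foot [370.  134.5] [10. 15.] [0.5023 0.0537 0.021 ] z 0.0243
wrist top 372.1 278.3 89 [0.6945 0.0239 0.063 ] foot [367.1 268.4] [15.9 17. ] [0.6956 0.0224 0.021 ] z 0.025
0.1931159548456332
roller y,slope,z [-0.0959 -0.      0.0472] 3566 ztop 0.07777490335951939
paper z 0.4429074854194591
```

```bash
cat >> h.py <<'E'
EX=np.array([.9829,-.1843]); EY=np.array([.1843,.9829]); M=np.array([.5988,.0395])
def at(Y,z,X=0): return [*(M+X*EX+Y*EY),z]
def stroke(yr,s0,L,fl=5,v=0.06,adj=0):
    """press at roller y + s0, move tip by L along +Y, lift; prints forces"""
    manip.movel(at(yr+s0,.088),velocity=.15)
    f0=manip.current_wrist_force()
    hit=manip.movel(at(yr+s0,.072),velocity=.02,force_limit=fl)
    p=np.array(manip.current_tcp_pos()); f1=manip.current_wrist_force()
    print("hit",hit,"z",p[2].round(4),"dF",(f1-f0).round(1))
    if hit:
        n=4
        for i in range(n):
            t=p[:2]+EY*L*(i+1)/n
            manip.movel([*t,p[2]+adj],velocity=v)
            print("  ",np.round((np.array(manip.current_tcp_pos())-p),4),(manip.current_wrist_force()-f0).round(1))
    q=np.array(manip.current_tcp_pos()); manip.movel([q[0],q[1],.10],velocity=.08)
    return hit
def look(tag):
    p,d=manip.capture("top"); cv2.imwrite(f"pics/{tag}.png",p[:,:,::-1]); np.save(tag+".npy",d); return meas(d)
def meas(d):
    P=cloud("top",d); q=P[...,:2]-M; X=q@EX;Y=q@EY;Z=P[...,2]
    m=(abs(X)<.06)&(abs(Y)<.14)&(Z>.05)&(Z<.083)
    x,y,z=X[m],Y[m],Z[m]
    g=lambda p:np.hypot((y-p[0]-p[1]*x),z-p[2])-.03
    s=least_squares(g,[np.median(y),0,.047],loss='soft_l1',f_scale=.002); return s.x.round(4),m.sum(),np.abs(s.fun).mean().round(4)
E
python3 - <<'E'
from h import *
print(meas(np.load("top_d0.npy")))
yr=-.0975
manip.movel(at(yr-.006,.10),velocity=.2)
stroke(yr,-.006,.03)
print(manip.current_clock())
print(look("s1"))
E
```

```text
(array([-0.099 , -0.0115,  0.0465]), np.int64(1786), np.float64(0.0079))
hit True z 0.078 dF [-1.5  1.1  6.1]
   [0.0015 0.0079 0.0001] [-1.6  0.1  4.4]
   [0.0028 0.0149 0.0001] [-2.6  1.9  5. ]
   [0.004 0.022 0.   ] [-2.5 -0.5  5.5]
   [ 0.0054  0.0292 -0.    ] [-3.2  1.7  5.6]
7.775
(array([-0.0241,  0.0196,  0.0645]), np.int64(160), np.float64(0.0476))
```

View pics/s1.png

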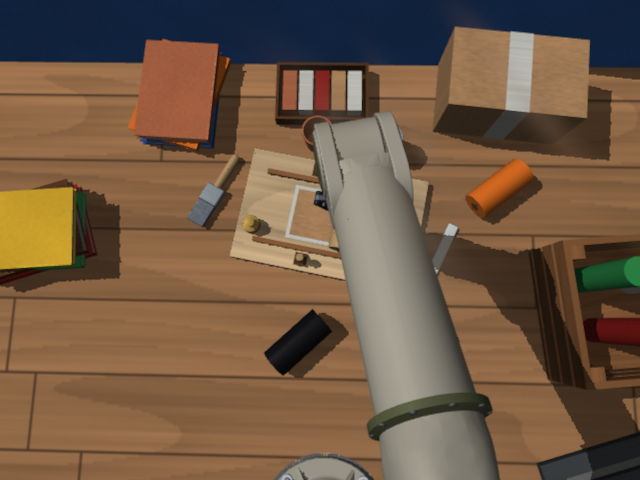

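The arm hides the board in the top view. The stroke itself went well: contact at z = 0.078 and about 5 N throughout. I'll measure from the side camera instead.

```bash
cat >> h.py <<'E'
def smeas(d,guess):
    P=cloud("side",d); q=P[...,:2]-M; X=q@EX;Y=q@EY;Z=P[...,2]
    m=(abs(X)<.058)&(abs(Y-guess)<.05)&(Z>.035)&(Z<.083)
    x,y,z=X[m],Y[m],Z[m]
    g=lambda p:np.hypot((y-p[0]-p[1]*x),z-p[2])-.03
    s=least_squares(g,[guess,0,.047],loss='soft_l1',f_scale=.002); return s.x.round(4),m.sum(),np.median(np.abs(s.fun)).round(4)
def slook(tag,guess):
    p,d=manip.capture("side"); cv2.imwrite(f"pics/{tag}.png",p[:,:,::-1]); np.save(tag+".npy",d); return smeas(d,guess)
E
python3 - <<'E'
from h import *
print(smeas(np.load("side_d0.npy"),-.095))
print(slook("s2",-.08))
im=cv2.imread("pics/s2.png"); cv2.imwrite("pics/s2c.png",cv2.resize(im[120:345,200:420],None,fx=2.6,fy=2.6))
E
```

```text
(array([-0.0978,  0.0011,  0.0471]), np.int64(1590), np.float64(0.0009))
(array([-0.0804, -0.0005,  0.0471]), np.int64(1616), np.float64(0.0008))
```

View pics/s2c.png

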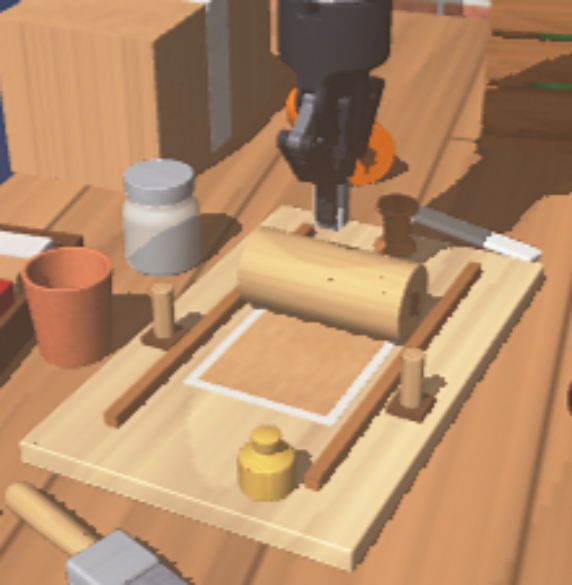

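The roller moved 17.4 mm, straight and undisturbed. Continuing the strokes.

```bash
python3 - <<'E'
from h import *
y=-.0804
for i in range(3):
    if not stroke(y,-.010,.040): break
    s=slook(f"s3_{i}",y+.021); print(s,manip.current_clock()); y=s[0][0]
E
```

```text
hit True z 0.0777 dF [-0.9 -0.1  5.6]
   [0.0019 0.0104 0.0003] [-1.5  0.1  6.4]
   [0.0037 0.0198 0.0003] [-2.7 -0.   7.2]
   [0.0055 0.0295 0.0003] [-2.1  0.5  8.2]
   [0.0073 0.0391 0.    ] [-2.2  1.   6.5]
(array([-0.0607,  0.0021,  0.0471]), np.int64(1678), np.float64(0.0008)) 10.4667
hit True z 0.0777 dF [-1.3 -0.4  6.7]
   [0.002  0.0105 0.0004] [-2.8  0.3  6.9]
   [0.0038 0.0199 0.0004] [-3.7 -0.5  7.7]
   [0.0056 0.0295 0.0004] [-3.8  0.1  7.8]
   [0.0073 0.0391 0.    ] [-1.8  0.7  5.8]
(array([-0.0411,  0.0013,  0.0471]), np.int64(1750), np.float64(0.0008)) 13.0917
hit True z 0.0777 dF [-1.5 -1.1  6.4]
   [0.0019 0.0105 0.0003] [-3.1  0.2  6.8]
   [0.0037 0.0199 0.0003] [-2.9 -0.2  6.3]
   [0.0055 0.0296 0.0003] [-3.3 -0.7  7.8]
   [0.0073 0.0391 0.    ] [-3.4  0.2  6.1]
(array([-0.0213,  0.0015,  0.047 ]), np.int64(1798), np.float64(0.0008)) 15.7167
```

```bash
python3 - <<'E'
from h import *
stroke(-.0213,-.009,.032)
print(slook("s4",-.005))
manip.movel([*manip.current_tcp_pos()[:2],.36],velocity=.25)
c=manip.calibration("wrist"); p,d=manip.capture("wrist")
np.save("w4.npy",d); np.save("w4c.npy",c,allow_pickle=True); cv2.imwrite("pics/w4.png",p[:,:,::-1])
j=np.array(manip.current_joint_positions()); j[0]+=.6; manip.move_j(j.tolist())
print(manip.current_tcp_pos()); print(look("t4"),manip.current_clock())
E
```

```text
hit True z 0.0778 dF [-2.4 -0.7  6.2]
   [0.0015 0.0085 0.0002] [-3.3  0.3  6.4]
   [0.0029 0.016  0.0002] [-3.6  0.7  6.6]
   [0.0043 0.0236 0.0002] [-3.9  1.4  7.8]
   [0.0058 0.0313 0.0002] [-3.4  0.5  8.2]
(array([-0.0042,  0.0018,  0.0471]), np.int64(1858), np.float64(0.0007))
[ 0.51816204 -0.30238271  0.35846653]
(array([-0.0055, -0.0104,  0.0465]), np.int64(1759), np.float64(0.0044)) 20.825
```

View pics/t4.png

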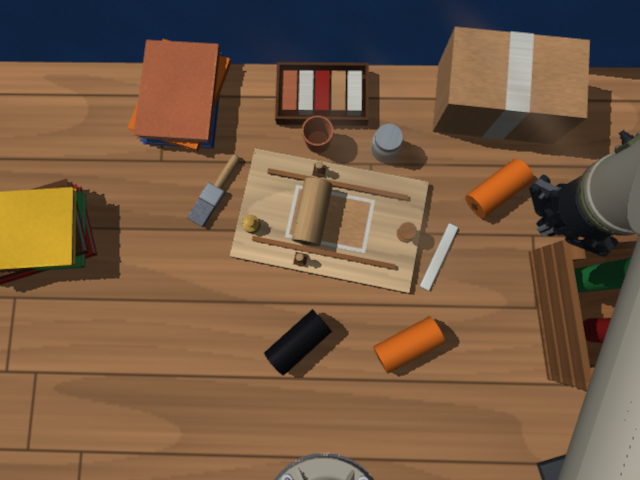

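View pics/w4.png

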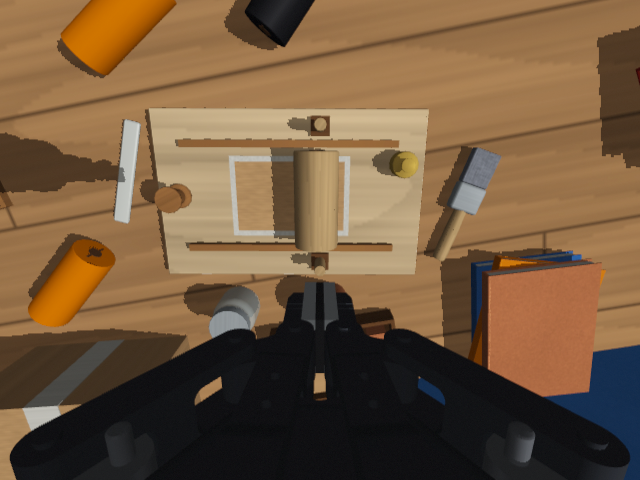

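Both views show the roller almost between the pegs: wrist view roller axis near column 316, pegs at columns 320 and 319. I'll work out the exact offset.

```bash
cat > fine.py <<'E'
from h import *
def fine(n,im,d,c=None):
    P=cloud(n,d,c); h=cv2.cvtColor(im,cv2.COLOR_BGR2HSV); T=[];F=[]
    for g in [(0.5040,0.0575),(0.6938,0.0220)]:
        near=np.hypot(P[...,0]-g[0],P[...,1]-g[1])<0.022
        v,u=np.nonzero(near&(abs(P[...,2]-0.0625)<0.004)&(np.abs((P[...,:2]-M)@EX)>.085)); T.append(ray(n,(u.mean(),v.mean()),.063,c)[:2])
        Q=P[near&(P[...,2]>.033)&(P[...,2]<.07)&(np.abs((P[...,:2]-M)@EX)>.085)]
        s=least_squares(lambda p:np.minimum(np.hypot(*(Q[:,:2]-p).T),.008)-np.where(Q[:,2]<.058,.008,np.minimum(np.hypot(*(Q[:,:2]-p).T),.008)),g)
        m=(near&(h[...,2]<85)&(h[...,1]>110)).astype(np.uint8); k=max(cv2.findContours(m,0,2)[0],key=cv2.contourArea)
        F.append(ray(n,cv2.minAreaRect(k)[0],.022,c)[:2])
    X=(P[...,:2]-M)@EX;Y=(P[...,:2]-M)@EY;Z=P[...,2]
    k=(abs(X)<.055)&(Y>-.12)&(Y<.06)&(Z>.05)&(Z<.085); y0=np.median(Y[k]); k&=abs(Y-y0)<.04
    x,y,z=X[k],Y[k],Z[k]
    s=least_squares(lambda p:np.hypot(y-p[0]-p[1]*x,z-p[2])-.03,[y0,0,.047],loss='soft_l1',f_scale=.002).x
    tY=[(t-M)@EY for t in T]; fY=[(t-M)@EY for t in F]
    print(n,"pegtopsY mm",np.round(np.array(tY)*1e3,1),"feetY",np.round(np.array(fY)*1e3,1),"roller y0,slope,z",s.round(4),"at pegs",np.round([1e3*(s[0]-.097*s[1]),1e3*(s[0]+.097*s[1])],1),"gap",round(np.linalg.norm(T[0]-T[1]),4))
    print("  roller minus pegs: tops %.1f feet %.1f mm"%(1e3*(s[0]-np.mean(tY)),1e3*(s[0]-np.mean(fY))))
E
python3 - <<'E'
from fine import *
fine("top",cv2.imread("pics/t4.png"),np.load("t4.npy"))
fine("wrist",cv2.imread("pics/w4.png"),np.load("w4.npy"),np.load("w4c.npy",allow_pickle=True).item())
fine("top",cv2.imread("pics/top0.png"),np.load("top_d0.npy"))
E
```

```text
top pegtopsY mm [-0.8 -0.5] feetY [-0.4 -0.6] roller y0,slope,z [-0.0058  0.0013  0.0465] at pegs [-5.9 -5.7] gap 0.1933
  roller minus pegs: tops -5.2 feet -5.2 mm
wrist pegtopsY mm [2.1 2.8] feetY [-3.9 -2.5] roller y0,slope,z [-0.0029  0.0035  0.0472] at pegs [-3.3 -2.6] gap 0.193
  roller minus pegs: tops -5.4 feet 0.2 mm
top pegtopsY mm [-0.5 -0.4] feetY [-0.4 -0.6] roller y0,slope,z [-0.0994 -0.0001  0.0465] at pegs [-99.4 -99.4] gap 0.1935
  roller minus pegs: tops -99.0 feet -98.9 mm
```

```bash
python3 - <<'E'
from h import *
j=np.array(manip.current_joint_positions()); j[0]-=.6; manip.move_j(j.tolist())
y=-.0055
manip.movel(at(y-.002,.12),velocity=.25)
stroke(y,-.002,.009,v=.03)
print(slook("s5",0),"target +.0011",manip.current_clock())
E
```

```text
hit True z 0.0781 dF [-0.8 -0.1  4.7]
   [0.0005 0.0026 0.    ] [-1.1  0.6  2.8]
   [0.0009 0.0047 0.    ] [-1.   0.1  2.1]
   [0.0013 0.0069 0.0001] [-0.6  0.   2. ]
   [0.0018 0.0091 0.0001] [-1.   0.1  2.6]
(array([0.001 , 0.0043, 0.047 ]), np.int64(1866), np.float64(0.0007)) target +.0011 25.675
```

Now I'll move away and check from above.

```bash
python3 - <<'E'
from fine import *
manip.movel([*manip.current_tcp_pos()[:2],.36],velocity=.25)
c=manip.calibration("wrist"); p,d=manip.capture("wrist")
cv2.imwrite("pics/w6.png",p[:,:,::-1]); W=(np.ascontiguousarray(p[:,:,::-1]),d,c)
j=np.array(manip.current_joint_positions()); j[0]+=.6; manip.move_j(j.tolist())
p,d=manip.capture("top"); cv2.imwrite("pics/t6.png",p[:,:,::-1])
fine("top",np.ascontiguousarray(p[:,:,::-1]),d); fine("wrist",*W)
print(slook("s6",0),manip.current_clock())
cv2.imwrite("pics/t6c.png",cv2.resize(np.ascontiguousarray(p[130:300,180:470,::-1]),None,fx=2.7,fy=2.7))
E
```

```text
top pegtopsY mm [-0.4  0.1] feetY [-0.4 -0. ] roller y0,slope,z [-0.0005  0.003   0.0466] at pegs [-0.8 -0.2] gap 0.1935
  roller minus pegs: tops -0.3 feet -0.3 mm
wrist pegtopsY mm [2.1 2.7] feetY [-2.7 -1.8] roller y0,slope,z [0.0024 0.004  0.0472] at pegs [2.  2.8] gap 0.1925
  roller minus pegs: tops -0.0 feet 4.6 mm
(array([0.001 , 0.0004, 0.0471]), np.int64(1874), np.float64(0.0008)) 28.35
```

View pics/t6c.png

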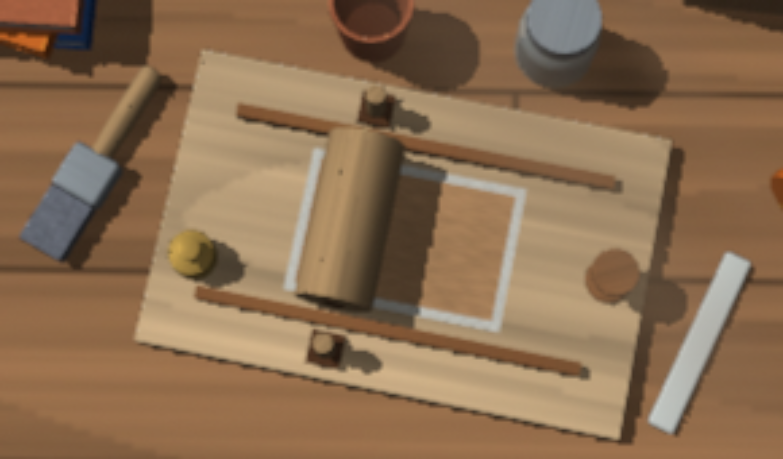

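The crop shows the roller's centre at (350,217) and the midpoint of the peg tops at (350,221), so they are in line. The roller has been still since the last stroke and the bystanders haven't moved.

```bash
python3 -c "
from workcell import manip
print(manip.current_clock(),manip.current_tcp_pos()); manip.finish_job()"
```

```text
28.35 [ 0.51862694 -0.30217425  0.35847811]
the job is handed in; nothing more can be done
```

I rolled the wooden roller about 99 mm over the cover sheet to the pegs in six light strokes. The shut fingertips pressed on its top with about 2 to 8 N each time. Then I moved the arm clear and handed the job in at 28.4 s.

**Position:** The top camera puts the roller's axis 0.3 mm short of the line between the pegs. The wrist camera, using the peg tops, puts it at 0.0 mm, and the side camera agrees to about 0.1 mm after allowing for its known 1.1 mm offset.

**Rest and squareness:** The side camera gave the same position before and after I withdrew the arm, so the roller lies still. It is within about 0.4° of parallel to the peg line. In the last top view, the bystanders around the board are where they were.

**Check that disagreed:** The wrist camera's reading of the dark peg feet gave +4.6 mm. I discarded it because the pegs and their shadows hide part of the feet from that angle. The same check also disagreed with the others before the last stroke.

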